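# Spring the sample drawer of the glass chest

### The job

The glass-sample chest's drawer has no pull: it is held by a spring catch inside. Take the handled dowel out of its stand, push it down through the small hole in the chest's lid and press the catch, gently and no harder than it needs, until the drawer springs out by itself; then put the dowel back in its stand, fully down and upright. Leave everything else where it is, and do not push or pull the chest with the robot itself.

Things in the scene. Friction and masses are not known exactly. Their poses are not given: they have to be found in the camera images.
- chest: Low wooden chest, 240 (its x) x 200 (y) x 100 mm high, screwed to the bench. Origin: centre of its underside; its +x points to the drawer's front, its back is at -x. Lid 10 mm thick, flat, a small brass weight stands on it. The drawer springs out along +x.
- latch_hole (a point): Centre of the mouth of the small vertical hole in the lid, at its upper face (100 mm over the bench), 35 mm from the chest's back edge. 15 mm across, rim bevelled 2 mm. Unseen below it is the flat steel pad (24 mm across) of the spring catch. How deep the pad's face lies differs each time, 12 to 36 mm below the mouth, so it must be felt; nothing else is in the way.
- drawer (a joint): How far the drawer stands out (m): 0 shut, 0.07 fully out. The catch's pad resists with 5.5 N at first touch, 9 to 11 N after some 8 mm of travel, where it lets the drawer go; 11 mm after first touch it meets a hard stop, not to be forced (over 20 N damages it). The drawer's own spring then pushes it out in under 1 s and keeps it out.
- dowel_grip (a point): Centre of the handle of the loose wooden dowel tool, 102.5 mm above its lower end: a round turned handle 24 mm across and 45 mm tall on top of a straight dowel 10 mm across and 80 mm long. 125 mm in all, 40 to 70 g. Its z axis points up along the tool from the dowel's end to the handle. It starts standing in the stand.
- dowel_tip (a point): Centre of the flat lower end of the dowel tool (same axes), 102.5 mm below dowel_grip.
- stand: Dark wooden block, 80 x 60 x 50 mm high, screwed to the bench, with one vertical blind hole in the middle of its top. Origin: centre of its underside. The hole's floor is 10 mm above the bench. It may stand on either side of the chest.
- stand_hole (a point): Centre of the mouth of the stand's hole, on its top face, 50 mm over the bench. Hole 14 mm across, 40 mm deep, rim bevelled 3 mm. With the tool fully down, its end is 40 mm below this point.
- pot: Open black pot, 72 mm across, 85 mm tall; bystander on the bench, opposite side from the stand. Origin: centre of underside.
- spool: Solder spool, 56 mm across, 40 mm tall, standing on the bench; bystander. Origin: centre of underside.
- hammer: Small hammer, 240 mm long, lying on the bench; bystander.
- brush: Brush, 170 mm long, lying on the bench; bystander.
- offcut: Piece of glass, 80 x 55 x 6 mm, lying on the bench; bystander.
- weight: Brass knobbed weight, 38 mm across, 40 mm tall, standing on the chest's lid, over 100 mm from the hole; bystander. Origin: centre of underside.
Not all that is in view belongs to the job. What is shaped like the stand but orange or turquoise is not meant.

How it is judged:
By the outcome, as a careful person would: the job done as asked, in the order asked, and still so for the second after the job is handed in, with the robot touching nothing.
It also fails if it takes over 69 s, if anything falls off the work surface, if the arm or the gripper's body presses on something with over 40 N, if the wrist force passes 120 N, or if a joint passes its speed limit or range.

### The arm

A 6-joint arm with a two-finger parallel gripper is mounted at the origin on the work surface. World frame = base frame: x ahead of the robot, y to its left, z up, the work surface at z = 0. Lengths are in mm, angles in degrees, forces in N, time in s.
With the tool pointing down it reaches from about 300 to 850 mm from the base axis. Payload 4.2 kg.
Tool frame: the origin (TCP) lies at the centre of the arm's flange, where the gripper is bolted on; the fingertips stand 191 mm ahead of it and the grasp point (between the pads) lies 172 mm ahead of it; y points along the fingers, x is the direction in which the jaws open and shut, and the axes are right-handed (so a half turn about y gives the same grasp; the last joint's range is limited). The gripper opens to 91 mm and grips with 3 to 60 N. Pads are 32 mm wide; open, the fingers measure 118 mm over their backs; the gripper's body (76 mm by 178 mm) begins 60 mm behind the grasp point.
Start: joints at [-65.833, 18.312, 89.639, -0, 72.044, -1.146], TCP at [245.849, -519.789, 404.776] pointing down, gripper open.
Joint ranges: [-177.97, 177.97], [-48.28, 115.42], [12.27, 149.76], [-77.06, 257.06], [2.81, 150.46], [-146.56, 146.56]. Speed limits (degrees/s): [147.25, 147.25, 180, 180, 180, 180].

### API

Orientations are given as [roll, pitch, yaw] about the fixed x, y, z axes, in that order (R = Rz(yaw) Ry(pitch) Rx(roll)).
In Python, from workcell import env gives the robot as it stands.
- The arm moves only by the tool carry_out, never from a script. Its argument "increments" is a list of rows, each a list of 3 entries, a list of its own where there are three numbers: the turn, a rotation vector about the tool's x, y, z in rad, then the shift along the tool's x, y, z in mm, then the closure, from 0 (fully open) to 1 (shut). In form: [[[wx, wy, wz], [dx, dy, dz], claw], ...]. A call has 1 to 10 rows; each row is the pose to reach, as a shift and turn from the pose commanded when the call began, along the tool's axes at that moment; what a row does not reach only later rows make up. A row lasts 1/12 s, in which the tool goes at most 41.7 mm and 7.16 degrees, less where a joint would pass 70% of its speed; a pose out of reach is approached as far as the arm can. A call with a gripper value outside its range is refused whole. The fingers move at their own pace and stop on an object; "force" is the grip in N (left out, the last holds). Time passes only in rows, so rows that repeat a pose let the fingers close. It gives the time, the measured TCP pose, the force and the opening at its end, in the units of the state.
- env.state(): the state, without advancing time (a new reading comes with each control period).
- env.grab_frame(name): name is "scene" or "side" or "wrist"; returns a dict with "frame" (384x512x3 uint8, blue, green, red), "z_map" (384x512 float32, mm along the optical axis (not along the pixel's ray), 0 where there is no reading), "camera_matrix" (3x3 intrinsics, pixels), "rvec" (rotation vector, rad) and "tvec" (3), from world to camera coordinates, as OpenCV has them; the wrist camera has in their place "hand_eye" (4x4, takes a point from camera to tool coordinates, whose origin is the TCP and whose axes are the tool frame's). Camera axes: x right, y down, z forward; pixel columns grow to the right and rows downward; lengths in mm; the calibration is good to about 2 mm. A picture is of the moment at which its call begins: read the wrist's pose just before it.
- env.job_done(): hands the job in, once; it reports no verdict.
The state is a dict: "time_s": time; "qpos": joint angles; "qvel": joint speeds; "effort": joint torques, N m; "ee_pos": TCP position; "ee_rot": TCP orientation; "force": force on the tool from outside, world axes, zero at the start; "torque": the same for the moment, N m; "gripper_width": finger opening in mm.
Only numpy, scipy, OpenCV 4.12 (cv2) and the standard library are available. Lean on these libraries where they do the work, as an engineer would, in place of code of your own. Each camera call takes 0.05 s, during which the arm holds its last target. There are 200 camera calls.

## Working session

There is one attempt and no reset: what is moved stays moved. The work goes in short steps, Python scripts to look and compute and a tool call to move; the robot and the scene stay as the last step left them, time stands still between calls to the robot, and variables do not carry over. Pictures are saved under pics/ and viewed, about 8 in all and at most 12, crops included, and the job is handed in when it is done.

Besides the shell and the picture viewer there is one more tool, called after "Emit:" as name(argument=value, ...), one argument or row to a line, values as JSON. carry_out: Moves the arm, as the interface text tells. Its arguments: {"type":"object","properties":{"increments":{"type":"array","items":{"type":"array"}},"force":{"type":"number"}},"required":["increments"]}

```bash
mkdir -p pics
cat > h.py <<'E'
import numpy as np, cv2
from workcell import env
def cam(n):
    s=env.state(); f=env.grab_frame(n)
    K=np.array(f["camera_matrix"],float)
    if "hand_eye" in f:
        from scipy.spatial.transform import Rotation as R
        T=np.eye(4); T[:3,:3]=R.from_euler('xyz',s["ee_rot"],degrees=True).as_matrix(); T[:3,3]=s["ee_pos"]
        M=T@np.array(f["hand_eye"],float)
    else:
        E=np.eye(4); E[:3,:3]=cv2.Rodrigues(np.array(f["rvec"],float))[0]; E[:3,3]=np.ravel(f["tvec"]); M=np.linalg.inv(E)
    return f["frame"],f["z_map"],K,M
def plane(K,M,uv,z):
    d=M[:3,:3]@np.linalg.solve(K,[uv[0],uv[1],1]); o=M[:3,3]
    return o+d*(z-o[2])/d[2]
def cloud(Z,K,M):
    v,u=np.indices(Z.shape); P=np.stack([(u-K[0,2])*Z/K[0,0],(v-K[1,2])*Z/K[1,1],Z],-1)
    P=P@M[:3,:3].T+M[:3,3]; P[Z==0]=np.nan; return P
E
python3 - <<'E'
from h import *
print(env.state())
ims=[]
for n in("scene","side"):
    f,Z,K,M=cam(n); cv2.imwrite(f"pics/{n}0.png",f); np.savez(f"{n}0.npz",f=f,Z=Z,K=K,M=M); print(n,M[:3,3].round(),K[0,0])
E
```

```text
{'time_s': 0.0, 'qpos': array([-6.58345277e+01,  1.83512572e+01,  8.97059297e+01, -1.89572432e-03,
        7.20422117e+01, -1.14445643e+00]), 'qvel': array([ 0.05633922, -0.01886254, -0.03262897, -0.00956078, -0.02949052,
       -0.06885639]), 'effort': array([-6.20530955e-04, -4.12460768e+01, -2.31968415e+01,  7.24689220e-02,
        4.55291674e-02, -1.39771223e-04]), 'ee_pos': array([ 245.76414988, -519.65200696,  403.92705497]), 'ee_rot': array([-89.99981669,   0.09941483, -64.68948508]), 'force': array([ 0.16793687, -0.74445593, -0.60165737]), 'torque': array([-0.03169266,  0.01490283, -0.03595165]), 'gripper_width': 91.0943171582441}
scene [1269.  -62.  888.] 413.4467638672652
side [ 469. 1076. 1267.] 494.9008835988903
```

View pics/scene0.png

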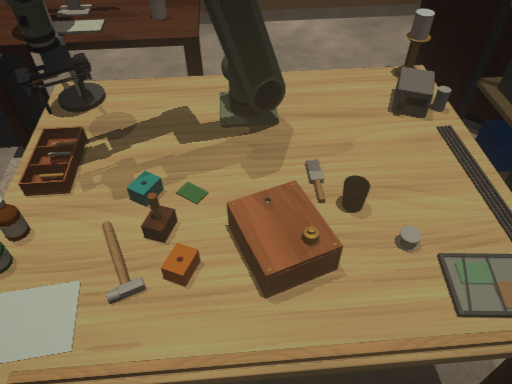

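View pics/side0.png

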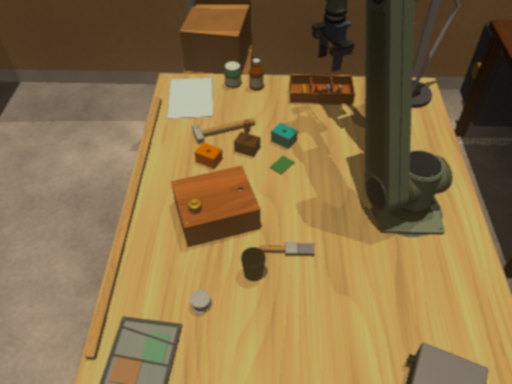

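The scene view shows the chest with its hole at about (267,201) and the weight at (311,236). The dark stand with the tool is at (158,220), and the orange and turquoise blocks are decoys. The side view agrees, with the hole at about (240,188) and the stand at (247,145).

Run:
```python
from h import *
for n,hw,sw in(("scene",(267,201),(158,218)),("side",(240,188),(247,143))):
    d=np.load(n+"0.npz"); f,Z,K,M=[d[k] for k in "fZKM"]; P=cloud(Z,K,M)
    c=plane(K,M,hw,100); print(n,"hole px on lid",c.round(1))
    g=f.sum(2).astype(float)
    u,v=hw; w=g[v-6:v+7,u-6:u+7]; 
    print(w.astype(int)[::1])
    m=(w<np.median(w)*0.6); yy,xx=np.nonzero(m); 
    if len(xx): uv=(u-6+xx.mean(),v-6+yy.mean()); print(uv,m.sum(),plane(K,M,uv,100).round(1))
    # lid
    m=(abs(P[...,2]-100)<6)&(np.hypot(P[...,0]-c[0],P[...,1]-c[1])<300)
    n_,l,st,ce=cv2.connectedComponentsWithStats(m.astype(np.uint8))
    i=1+np.argmax(st[1:,4]); q=P[l==i][:,:2].astype(np.float32); print("lid",cv2.minAreaRect(q),len(q),np.nanmedian(P[l==i][:,2]))
    # tool
    s=plane(K,M,sw,70); r=np.hypot(P[...,0]-s[0],P[...,1]-s[1])<60
    t=P[r&(P[...,2]>95)]; print("handle",t.mean(0),t.min(0),t.max(0))
    t=P[r&(P[...,2]>128)]; print("top",t.mean(0),len(t))
    t=P[r&(abs(P[...,2]-50)<5)]; print("stand",cv2.minAreaRect(t[:,:2].astype(np.float32)),len(t))
```

```text
scene hole px on lid [555.   15.9 100. ]
[[257 258 254 247 250 252 248 251 257 269 266 270 270]
 [258 255 256 249 248 253 246 248 254 262 269 267 271]
 [261 254 257 253 240 231 235 232 242 255 259 264 265]
 [262 259 252 228 192 175 176 183 198 233 257 262 267]
 [259 258 248 211 167 139 140 140 149 192 243 262 267]
 [259 257 251 207 150 170 169 157 148 184 234 256 264]
 [259 258 254 225 253 330 332 290 182 208 243 250 261]
 [260 255 256 251 244 291 335 306 288 245 249 249 254]
 [263 257 254 252 256 254 251 248 244 245 248 248 254]
 [265 260 252 253 254 251 248 249 245 242 243 248 251]
 [272 265 257 256 251 255 251 248 249 241 240 247 249]
 [280 277 264 255 251 256 251 246 247 243 238 241 247]
 [289 282 274 264 255 252 252 247 248 246 240 236 250]]
(np.float64(267.3333333333333), np.float64(199.33333333333334)) 6 [549.3  17.4 100. ]
lid ((629.7626953125, 45.81117248535156), (244.93190002441406, 202.65689086914062), 19.269489288330078) 6112 99.90475308586753
handle [ 548.18087055 -270.78593853  121.06541544] [ 531.17539537 -283.8551236    95.13360366] [ 556.08228343 -260.85766312  138.6
[... 652 characters left out ...]
[261 261 258 261 280 317 331 311 281 272 272 275 278]
 [264 265 267 270 287 308 321 308 292 281 282 280 285]
 [273 270 272 275 278 282 289 285 285 282 283 288 286]
 [278 278 277 279 280 282 280 285 286 285 283 284 280]
 [279 279 279 280 282 284 278 281 279 279 279 278 278]]
lid ((627.5932006835938, 45.970306396484375), (240.75390625, 208.09671020507812), 19.33653450012207) 3466 100.60914846480637
handle [ 538.29281957 -266.22906034  120.74033088] [ 527.59481904 -287.53127205   95.05845826] [ 549.32683835 -256.15539054  138.22265439]
top [ 538.67795688 -269.72430043  133.89773119] 36
stand ((539.7626342773438, -264.1037292480469), (57.18091583251953, 80.08441162109375), 65.12090301513672) 179
```

Emit:
carry_out(
  increments=[
    [[0,0,0],[-15,0,37],0],
    [[0,0,0],[-25,0,75],0],
    [[0,0,0],[-40,0,112],0],
    [[0,0,0],[-50,0,150],0],
    [[0,0,0],[-60,0,188],0],
    [[0,0,0],[-70,0,225],0],
    [[0,0,0],[-80,0,262],0],
    [[0,0,0],[-90,0,300],0],
    [[0,0,0],[-95,0,338],0],
    [[0,0,0],[-100,0,374],0],
  ],
  force=20,
)

```text
time_s: 0.93
ee_pos: [542.5, -267.8, 404.5]
ee_rot: [-90.0, 0.0, -64.6]
force: [-0.4, -1.2, 0.0]
gripper_width: 91.5
```

```bash
cat >> h.py <<'E'
from scipy.spatial.transform import Rotation as R
def tool(dw):
    s=env.state(); return R.from_euler('xyz',s["ee_rot"],degrees=True).as_matrix().T@np.array(dw,float)
E
python3 - <<'E'
from h import *
env.grab_frame("scene");s=env.state(); print(s["time_s"],s["ee_pos"],s["ee_rot"],s["force"])
f=env.grab_frame("wrist"); print(np.array(f["hand_eye"]).round(3), f["camera_matrix"][0][0])
f,Z,K,M=cam("wrist"); np.savez("w0.npz",f=f,Z=Z,K=K,M=M); cv2.imwrite("pics/w0.png",f)
E
```

```text
0.9833 [ 547.13851853 -264.75310313  404.00108317] [-8.96498695e+01  5.13525554e-02 -6.44585211e+01] [4.90866613 2.15188236 1.37957145]
[[ 1.0000e+00 -1.0000e-03  1.0000e-03  4.4300e-01]
 [-1.0000e-03 -2.5200e-01  9.6800e-01  1.9599e+01]
 [-1.0000e-03 -9.6800e-01 -2.5200e-01  7.0881e+01]
 [ 0.0000e+00  0.0000e+00  0.0000e+00  1.0000e+00]] 296.1003289455192
```

View pics/w0.png

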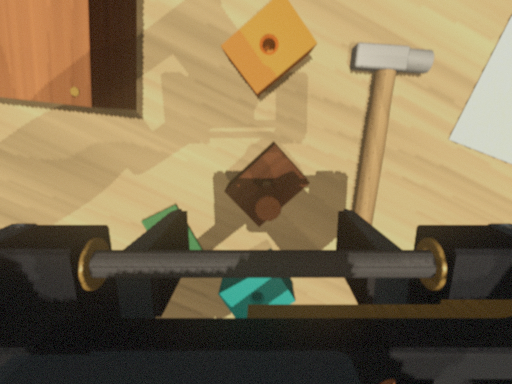

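The wrist view shows the handle's top at about (267,208) and the stand centred at (267,183). The arm was still settling, so I'll hold and then measure.

Emit:
carry_out(
  increments=[
    [[0,0,0],[0,0,0],0],
    [[0,0,0],[0,0,0],0],
    [[0,0,0],[0,0,0],0],
    [[0,0,0],[0,0,0],0],
    [[0,0,0],[0,0,0],0],
  ],
)

```text
time_s: 1.5
ee_pos: [540.5, -270.2, 405.0]
ee_rot: [-90.0, -0.0, -64.8]
force: [-0.6, 1.0, -0.1]
gripper_width: 91.1
```

Run:
```python
from h import *
s=env.state(); print(s["ee_pos"],s["ee_rot"])
f,Z,K,M=cam("wrist"); P=cloud(Z,K,M)
roi=np.zeros(Z.shape,bool); roi[130:235,200:330]=1
for lo,hi in((128,142),(44,56)):
    m=roi&(P[...,2]>lo)&(P[...,2]<hi); n,l,st,_=cv2.connectedComponentsWithStats(m.astype(np.uint8)); i=1+np.argmax(st[1:,4]); m=l==i
    v,u=np.nonzero(m); q=P[m]; c,r=cv2.minEnclosingCircle(np.stack([u,v],1).astype(np.float32))
    print(len(u),"z",np.median(q[:,2]),"pts",q.mean(0),cv2.minAreaRect(q[:,:2].astype(np.float32)),"circ",c,r)
    if lo>100: print("ray",plane(K,M,(u.mean(),v.mean()),135), "diam px->mm",2*np.sqrt(len(u)/np.pi)*Z[m].mean()/K[0,0])
```

```text
[ 540.46662817 -270.16675216  404.98624804] [-8.99940122e+01 -1.50665351e-02 -6.47712078e+01]
569 z 135.3905758251209 pts [ 542.40293832 -273.40663209  135.11192057] ((541.864013671875, -273.76373291015625), (23.029502868652344, 22.706832885742188), 82.84821319580078) circ (265.79736328125, 199.86734008789062) 13.517630577087402
ray [ 542.39730206 -273.41064192  135.        ] diam px->mm 23.632516312967713
2799 z 50.55473092186236 pts [ 546.77462512 -271.76843354   50.50917425] ((541.5113525390625, -274.2419128417969), (60.35694885253906, 79.72501373291016), 68.24468994140625) circ (264.824462890625, 179.52548217773438) 42.322731018066406
```

Emit:
carry_out(
  increments=[
    [[0,0,0],[3.7,0,-0.3],0],
    [[0,0,0],[3.7,20,-0.3],0],
    [[0,0,0],[3.7,40,-0.3],0],
    [[0,0,0],[3.7,60,-0.3],0],
    [[0,0,0],[3.7,80,-0.3],0],
    [[0,0,0],[3.7,100,-0.3],0],
    [[0,0,0],[3.7,112,-0.3],0],
    [[0,0,0],[3.7,120,-0.3],0],
    [[0,0,0],[3.7,120,-0.3],0],
    [[0,0,0],[3.7,120,-0.3],0],
  ],
  force=40,
)

```text
time_s: 2.38
ee_pos: [542.7, -273.2, 284.9]
ee_rot: [-90.0, -0.0, -64.7]
force: [0.2, -0.7, -0.5]
gripper_width: 91.2
```

Emit:
carry_out(
  increments=[
    [[0,0,0],[0,0,0],0.3],
    [[0,0,0],[0,0,0],0.5],
    [[0,0,0],[0,0,0],0.6],
    [[0,0,0],[0,0,0],0.8],
    [[0,0,0],[0,0,0],1],
    [[0,0,0],[0,0,0],1],
    [[0,0,0],[0,0,0],1],
    [[0,0,0],[0,0,0],1],
    [[0,0,0],[0,0,0],1],
    [[0,0,0],[0,0,0],1],
  ],
  force=40,
)

```text
time_s: 3.22
ee_pos: [542.5, -273.0, 284.7]
ee_rot: [-90.0, -0.0, -64.7]
force: [-0.1, -0.3, 0.7]
gripper_width: 27.3
```

Emit:
carry_out(
  increments=[
    [[0,0,0],[0,0,0],1],
    [[0,0,0],[0,0,0],1],
    [[0,0,0],[0,0,0],1],
    [[0,0,0],[0,0,0],1],
    [[0,0,0],[0,0,0],1],
  ],
)

```text
time_s: 3.63
ee_pos: [542.5, -273.0, 284.7]
ee_rot: [-90.0, -0.0, -64.7]
force: [0.3, -0.6, -0.4]
gripper_width: 23.4
```

Emit:
carry_out(
  increments=[
    [[0,0,0],[0,-8,0],1],
    [[0,0,0],[0,-18,0],1],
    [[0,0,0],[0,-32,0],1],
    [[0,0,0],[0,-50,0],1],
    [[0,0,0],[0,-70,0],1],
    [[0,0,0],[0,-90,0],1],
    [[0,0,0],[0,-110,0],1],
    [[0,0,0],[0,-125,0],1],
    [[0,0,0],[0,-135,0],1],
    [[0,0,0],[0,-135,0],1],
  ],
)

```text
time_s: 4.47
ee_pos: [542.7, -273.0, 423.1]
ee_rot: [-89.8, -0.3, -64.7]
force: [0.2, -0.4, -0.9]
gripper_width: 23.3
```

Emit:
carry_out(
  increments=[
    [[0,0,0],[0,0,0],1],
    [[0,0,0],[0,0,0],1],
    [[0,0,0],[0,0,0],1],
    [[0,0,0],[0,0,0],1],
  ],
)

```text
time_s: 4.8
ee_pos: [542.4, -272.9, 418.6]
ee_rot: [-90.1, 0.1, -64.7]
force: [-0.2, -0.4, 0.5]
gripper_width: 23.2
```

Run:
```python
from h import *
s=env.state(); print(s["ee_pos"],s["ee_rot"],s["force"],s["gripper_width"])
out=[]
for n,zr in(("scene",None),("side",None)):
    f,Z,K,M=cam(n); np.savez(n+"1.npz",f=f,Z=Z,K=K,M=M)
    X=np.append(s["ee_pos"]+[0,0,-240],1); c=np.linalg.inv(M)@X; p=K@c[:3]; u,v=(p[:2]/p[2]).astype(int); print(n,u,v)
    cr=f[max(v-45,0):v+45,max(u-45,0):u+45]; out.append(cv2.resize(cr,(400,400),interpolation=cv2.INTER_CUBIC))
f,Z,K,M=cam("wrist"); np.savez("w1.npz",f=f,Z=Z,K=K,M=M); 
cv2.imwrite("pics/c1.png",np.hstack(out)); cv2.imwrite("pics/w1.png",f)
```

```text
[ 542.43548082 -272.92017485  418.57856614] [-90.07655957   0.09815566 -64.6864702 ] [-0.23242141 -0.39769719  0.5349456 ] 23.24795534789518
scene 148 182
side 245 111
```

View pics/c1.png

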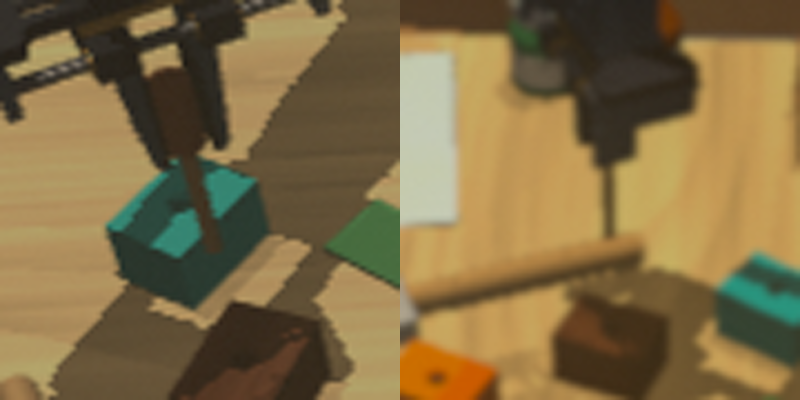

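View pics/w1.png

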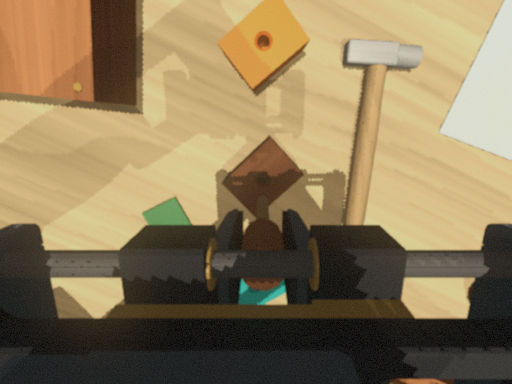

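Tool held, about upright. The tip is at roughly scene (151,193) and side (247,119). I'll measure its tilt and tip from the depth maps.

```bash
cat >> h.py <<'E'
def axis(npzs,xy,zlo,zhi):
    for n in npzs:
        d=np.load(n+".npz"); Z,K,M=d["Z"],d["K"],d["M"]; P=cloud(Z,K,M)
        m=(np.hypot(P[...,0]-xy[0],P[...,1]-xy[1])<20)&(P[...,2]>zlo)&(P[...,2]<zhi)
        q=P[m]; 
        if len(q)<5: print(n,"few",len(q)); continue
        v=M[:3,3]-q.mean(0); v[2]=0; v/=np.linalg.norm(v); side=np.array([-v[1],v[0],0])
        a=np.polyfit(q[:,2]-xy[2],(q-np.array([xy[0],xy[1],0]))@side,1)
        b=np.polyfit(q[:,2]-xy[2],(q-np.array([xy[0],xy[1],0]))@v-4,1)
        print(n,len(q),"zmin",q[:,2].min(),"lateral dir",side.round(2),"slope deg",np.degrees(a[0]).round(1),"offset at tip",a[1].round(2),"| depth dir slope",np.degrees(b[0]).round(1),"off",b[1].round(2))
E
python3 - <<'E'
from h import *
axis(["scene1","side1"],(542.4,-272.9,144),130,222)
for (n,uv) in(("scene1",(150.7,193.2)),("side1",(247.2,118.9))):
    d=np.load(n+".npz"); print(plane(d["K"],d["M"],uv,144))
d=np.load("w1.npz"); Z,K,M=d["Z"],d["K"],d["M"]; P=cloud(Z,K,M)
m=(np.hypot(P[...,0]-542,P[...,1]+273)<25)&(P[...,2]>140)&(P[...,2]<225); q=P[m]; print(len(q)); 
for z in range(140,225,10):
    k=q[(q[:,2]>=z)&(q[:,2]<z+10)]; print(z,len(k),k.mean(0) if len(k) else '')
E
```

```text
scene1 92 zmin 145.8995903640598 lateral dir [-0.28  0.96  0.  ] slope deg -0.3 offset at tip 0.77 | depth dir slope 0.5 off -1.19
side1 49 zmin 146.80554569322476 lateral dir [-1.   -0.05  0.  ] slope deg 0.7 offset at tip 4.08 | depth dir slope 0.6 off 0.01
[ 543.8102501  -273.45788938  144.        ]
[ 537.61412932 -273.25796945  144.        ]
265
140 15 [ 544.69113855 -272.24480559  148.16440717]
150 35 [ 544.73695844 -272.33074851  155.60319606]
160 37 [ 544.68242223 -272.4849287   165.27566567]
170 41 [ 544.87801076 -272.38899236  174.73443905]
180 49 [ 544.87998621 -272.32060012  184.8456043 ]
190 55 [ 544.80146213 -272.30480997  195.03176659]
200 33 [ 545.22207992 -271.99304283  202.93641873]
210 0 
220 0
```

Emit:
carry_out(
  increments=[
    [[0,0,0],[-16,0,8],1],
    [[0,0,0],[-48,0,24],1],
    [[0,0,0],[-80,0,38],1],
    [[0,0,0],[-112,0,53],1],
    [[0,0,0],[-144,0,68],1],
    [[0,0,0],[-176,0,83],1],
    [[0,0,0],[-208,0,97],1],
    [[0,0,0],[-238,0,110],1],
    [[0,0,0],[-254,0,118],1],
    [[0,0,0],[-258,0,120],1],
  ],
)

```text
time_s: 5.78
ee_pos: [540.4, 14.3, 419.7]
ee_rot: [-90.0, 0.1, -64.5]
force: [1.3, 0.0, -0.5]
gripper_width: 23.5
```

Emit:
carry_out(
  increments=[
    [[0,0,0],[0,0,0],1],
    [[0,0,0],[0,0,0],1],
    [[0,0,0],[0,0,0],1],
    [[0,0,0],[0,0,0],1],
    [[0,0,0],[0,0,0],1],
    [[0,0,0],[0,0,0],1],
  ],
)

```text
time_s: 6.28
ee_pos: [540.7, 10.8, 419.7]
ee_rot: [-90.0, -0.0, -64.8]
force: [-0.2, 0.4, -0.8]
gripper_width: 23.0
```

Run:
```python
from h import *
s=env.state(); print(s["ee_pos"],s["ee_rot"],s["force"],s["gripper_width"])
f,Z,K,M=cam("wrist"); np.savez("w2.npz",f=f,Z=Z,K=K,M=M)
cv2.imwrite("pics/w2.png",cv2.resize(f[90:290,150:400],None,fx=3,fy=3,interpolation=cv2.INTER_CUBIC))
for n in("scene","side"):
    f,Z,K,M=cam(n); np.savez(n+"2.npz",f=f,Z=Z,K=K,M=M)
```

```text
[540.7085174   10.78692323 419.70091891] [-9.00058248e+01 -8.39927337e-03 -6.47615734e+01] [-0.17399875  0.44022309 -0.75246308] 23.033340633297815
```

View pics/w2.png

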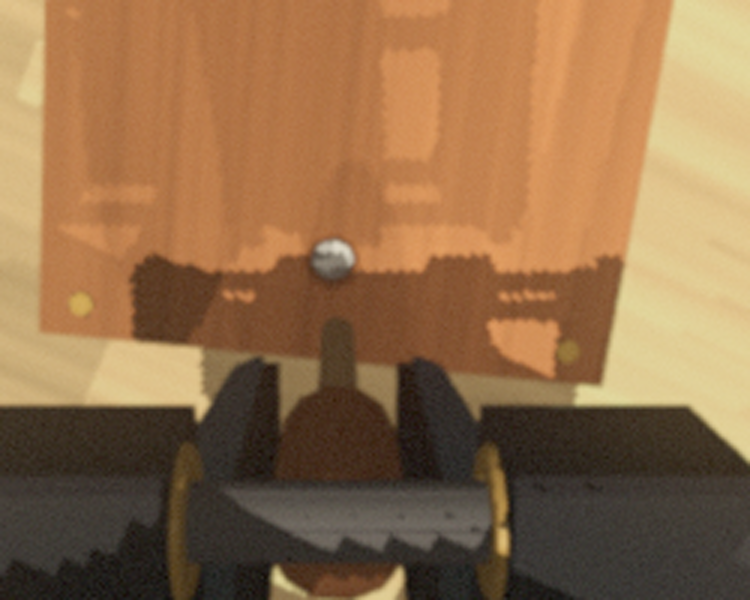

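The wrist view shows the hole, with the grey pad in it, at full-frame (260.7,176.3). The dowel's end is just below it, at about (262,197).

Run:
```python
from h import *
d=np.load("w2.npz"); f,Z,K,M=[d[k] for k in "fZKM"]; P=cloud(Z,K,M); T=np.array([540.7,10.8])
hsv=cv2.cvtColor(f,cv2.COLOR_BGR2HSV); w=np.s_[166:187,250:272]
m=np.zeros(Z.shape,np.uint8); m[w]=(hsv[w][...,1]<90)
n,l,st,ce=cv2.connectedComponentsWithStats(m); i=1+np.argmax(st[1:,4]); print("pad",st[i],ce[i])
c=np.array(ce[i]); h=plane(K,M,c,100); print("hole",h, "diam",st[i,2]*Z[140,260]/K[0,0])
print("pad z",[np.nanmedian(P[int(c[1])+a,int(c[0])+b,2]).round(1) for a in(-2,0,2) for b in(-2,0,2)], "lid z",np.nanmedian(P[150:160,240:280,2]))
zt=145.2
m=(np.hypot(P[...,0]-T[0],P[...,1]-T[1])<25)&(P[...,2]>zt-3)&(P[...,2]<225); q=P[m]
cxy=M[:2,3]-q.mean(0)[:2]; cxy/=np.linalg.norm(cxy); print(len(q),q[:,2].min(),"axis est",q.mean(0)[:2]-4*cxy)
v,u=np.nonzero(m); r=v.min(); uu=u[v==r+3]; print("tip rows",r,[ (k,u[v==k].min(),u[v==k].max()) for k in range(r,r+8)])
ex=plane(K,M,(u[v<r+8].mean(),r-0.5),zt); print("front edge",ex,"tip centre",ex[:2]-5*cxy)
print("lat (tool x) ", tool([*(h[:2]-T),0]))
for n,uv in (("scene0",(267.3,200)),("side0",(240,195-6.5))):
    e=np.load(n+".npz"); print(n,plane(e["K"],e["M"],uv,100))
axis(["scene2","side2"],(540.7,10.8,145),140,222)
```

```text
pad [254 170  14  13 142] [260.53521127 175.76056338]
hole [551.33067636  16.91952172 100.        ] diam 13.928862264118061
pad z [np.float64(86.2), np.float64(87.8), np.float64(85.5), np.float64(87.4), np.float64(86.3), np.float64(87.4), np.float64(86.1), np.float64(86.6), np.float64(87.0)] lid z 100.56007935694447
264 146.18714568378778 axis est [539.75827231   9.54508356]
tip rows 196 [(196, np.int64(261), np.int64(264)), (197, np.int64(259), np.int64(266)), (198, np.int64(258), np.int64(266)), (199, np.int64(258), np.int64(267)), (200, np.int64(257), np.int64(267)), (201, np.int64(257), np.int64(267)), (202, np.int64(257), np.int64(267)), (203, np.int64(257), np.int64(268))]
front edge [543.86306111  11.54317249 145.2       ] tip centre [539.34842069   9.39421417]
lat (tool x)  [-9.93016488e-01 -4.26654711e-04  1.22259455e+01]
scene0 [551.59124217  17.03902164 100.        ]
side0 [549.07002989  17.44957212 100.        ]
scene2 80 zmin 144.18624610103882 lateral dir [0.1 1.  0. ] slope deg 0.5 offset at tip -0.64 | depth dir slope 1.0 off -1.22
side2 47 zmin 144.32118738286954 lateral dir [-1.   -0.06  0.  ] slope deg 0.9 offset at tip 1.77 | depth dir slope 1.0 off -0.44
```

Emit:
carry_out(
  increments=[
    [[0,0,0],[-1.6,0,13.5],1],
    [[0,0,0],[-1.6,4,13.5],1],
    [[0,0,0],[-1.6,12,13.5],1],
    [[0,0,0],[-1.6,20,13.5],1],
    [[0,0,0],[-1.6,28,13.5],1],
    [[0,0,0],[-1.6,33,13.5],1],
    [[0,0,0],[-1.6,36,13.5],1],
    [[0,0,0],[-1.6,36,13.5],1],
    [[0,0,0],[-1.6,36,13.5],1],
    [[0,0,0],[-1.6,36,13.5],1],
  ],
)

```text
time_s: 7.27
ee_pos: [552.3, 18.8, 384.1]
ee_rot: [-90.0, -0.0, -64.7]
force: [0.1, -0.4, -0.3]
gripper_width: 23.1
```

Run:
```python
from h import *
s=env.state(); print(s["ee_pos"],s["ee_rot"],s["force"])
o=[]
for n in("scene","side","wrist"):
    f,Z,K,M=cam(n); np.savez(n+"3.npz",f=f,Z=Z,K=K,M=M)
    c=np.linalg.inv(M)@[551.3,16.9,105,1]; p=K@c[:3]; u,v=(p[:2]/p[2]).astype(int); print(n,u,v)
    o.append(cv2.resize(f[v-25:v+25,u-25:u+25],(266,266),interpolation=cv2.INTER_CUBIC))
cv2.imwrite("pics/c3.png",np.hstack(o))
axis(["scene3","side3"],(*s["ee_pos"][:2],109),107,186)
```

```text
[552.27860896  18.77576574 384.12775873] [-8.99553083e+01 -2.48270607e-02 -6.46899869e+01] [ 0.0602491  -0.36496844 -0.26086353]
scene 267 198
side 239 187
wrist 262 199
scene3 75 zmin 110.06935486723796 lateral dir [0.11 0.99 0.  ] slope deg 0.2 offset at tip 0.66 | depth dir slope 0.3 off -0.98
side3 51 zmin 107.30247661499493 lateral dir [-1.   -0.08  0.  ] slope deg -2.9 offset at tip 4.76 | depth dir slope 1.0 off -1.3
```

View pics/c3.png

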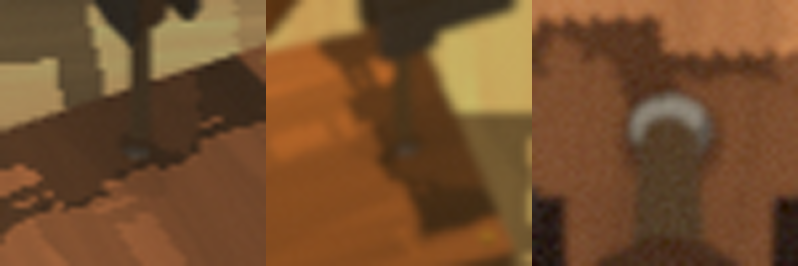

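All three crops show the dowel just above the hole, centred sideways. In the wrist crop the tip's front edge is at row ~196.2 and the hole's far rim at ~190.9. I'll check that offset numerically.

Run:
```python
from h import *
d=np.load("wrist3.npz"); f,Z,K,M=[d[k] for k in "fZKM"]
x0,y0=262-25,199-25; s=266/50
e=plane(K,M,(x0+668/s-532/s,y0+118/s),109.6); r=plane(K,M,(x0+671/s-532/s,y0+92/s),99)
a=M[:2,3]-e[:2]; a/=np.linalg.norm(a)
t=e[:2]-5*a; h=r[:2]-7.5*a; print(t,h,h-t,tool([*(h-t),0]))
c=np.linalg.inv(M)@[551.3,16.9,100,1]; p=K@c[:3]; print(p[:2]/p[2])
```

```text
[550.7363901   16.83423414] [550.38932489  16.03675138] [-0.34706521 -0.79748275] [ 5.72517749e-01 -2.61614497e-04 -6.54718536e-01]
[262.78479859 198.15921074]
```

Emit:
carry_out(
  increments=[
    [[0,0,0],[0.4,2,-0.3],1],
    [[0,0,0],[0.4,4,-0.3],1],
    [[0,0,0],[0.4,7,-0.3],1],
    [[0,0,0],[0.4,10,-0.3],1],
    [[0,0,0],[0.4,13,-0.3],1],
    [[0,0,0],[0.4,16,-0.3],1],
    [[0,0,0],[0.4,16,-0.3],1],
    [[0,0,0],[0.4,16,-0.3],1],
  ],
)

```text
time_s: 8.08
ee_pos: [552.1, 18.3, 367.4]
ee_rot: [-90.0, 0.0, -64.7]
force: [0.5, -0.1, -0.8]
gripper_width: 23.2
```

Emit:
carry_out(
  increments=[
    [[0,0,0],[0,1,0],1],
    [[0,0,0],[0,2,0],1],
    [[0,0,0],[0,3,0],1],
    [[0,0,0],[0,4,0],1],
    [[0,0,0],[0,4,0],1],
    [[0,0,0],[0,4,0],1],
  ],
)

```text
time_s: 8.58
ee_pos: [552.1, 18.3, 363.7]
ee_rot: [-90.0, -0.0, -64.7]
force: [-0.5, -0.8, -0.7]
gripper_width: 23.5
```

Emit:
carry_out(
  increments=[
    [[0,0,0],[0,0.7,0],1],
    [[0,0,0],[0,1.5,0],1],
    [[0,0,0],[0,1.5,0],1],
    [[0,0,0],[0,1.5,0],1],
  ],
)

```text
time_s: 8.92
ee_pos: [552.1, 18.3, 362.2]
ee_rot: [-90.0, -0.0, -64.7]
force: [0.5, -0.2, 0.3]
gripper_width: 23.7
```

Emit:
carry_out(
  increments=[
    [[0,0,0],[0,0.7,0],1],
    [[0,0,0],[0,1.5,0],1],
    [[0,0,0],[0,1.5,0],1],
    [[0,0,0],[0,1.5,0],1],
  ],
)

```text
time_s: 9.25
ee_pos: [552.1, 18.3, 361.0]
ee_rot: [-90.0, -0.0, -64.7]
force: [0.6, 0.1, 0.9]
gripper_width: 23.3
```

Emit:
carry_out(
  increments=[
    [[0,0,0],[0,0.7,0],1],
    [[0,0,0],[0,1.5,0],1],
    [[0,0,0],[0,1.5,0],1],
    [[0,0,0],[0,1.5,0],1],
  ],
)

```text
time_s: 9.58
ee_pos: [552.0, 18.3, 360.2]
ee_rot: [-90.0, -0.0, -64.7]
force: [-2.4, -0.9, 5.8]
gripper_width: 23.4
```

Emit:
carry_out(
  increments=[
    [[0,0,0],[0,0.7,0],1],
    [[0,0,0],[0,1.5,0],1],
    [[0,0,0],[0,1.5,0],1],
    [[0,0,0],[0,1.5,0],1],
  ],
)

```text
time_s: 9.92
ee_pos: [551.9, 18.2, 358.9]
ee_rot: [-90.0, -0.0, -64.7]
force: [-1.9, 0.0, 7.1]
gripper_width: 23.6
```

Emit:
carry_out(
  increments=[
    [[0,0,0],[0,0.7,0],1],
    [[0,0,0],[0,1.5,0],1],
    [[0,0,0],[0,2.5,0],1],
    [[0,0,0],[0,2.5,0],1],
    [[0,0,0],[0,2.5,0],1],
  ],
)

```text
time_s: 10.33
ee_pos: [551.9, 18.2, 356.5]
ee_rot: [-90.0, -0.0, -64.7]
force: [-3.1, -1.0, 8.2]
gripper_width: 23.2
```

Emit:
carry_out(
  increments=[
    [[0,0,0],[0,0.7,0],1],
    [[0,0,0],[0,1.5,0],1],
    [[0,0,0],[0,1.5,0],1],
    [[0,0,0],[0,1.5,0],1],
  ],
)

```text
time_s: 10.67
ee_pos: [551.9, 18.2, 355.2]
ee_rot: [-90.0, -0.0, -64.7]
force: [-3.1, -0.0, 8.8]
gripper_width: 23.3
```

Emit:
carry_out(
  increments=[
    [[0,0,0],[0,0.7,0],1],
    [[0,0,0],[0,1.5,0],1],
    [[0,0,0],[0,1.5,0],1],
    [[0,0,0],[0,1.5,0],1],
  ],
)

```text
time_s: 11.0
ee_pos: [551.9, 18.2, 353.8]
ee_rot: [-90.0, -0.0, -64.7]
force: [-2.5, -0.5, 9.6]
gripper_width: 23.3
```

```bash
cat >> h.py <<'E'
def drawer():
    f,Z,K,M=cam("scene"); P=cloud(Z,K,M); a=np.radians(19.3)
    dx=P[...,0]-629; dy=P[...,1]-46; lx=dx*np.cos(a)+dy*np.sin(a); ly=-dx*np.sin(a)+dy*np.cos(a)
    m=(abs(ly)<70)&(P[...,2]>25)&(P[...,2]<92)&(lx>90)&(lx<220)
    print("front lx median/95%",np.median(lx[m]).round(1),np.percentile(lx[m],95).round(1),m.sum()); return f
E
python3 -c "
from h import *
drawer();print(env.state()['force'])"
```

```text
front lx median/95% 121.3 122.8 794
[-3.08724672 -0.97419941 10.10685082]
```

Emit:
carry_out(
  increments=[
    [[0,0,0],[0,0.5,0],1],
    [[0,0,0],[0,1,0],1],
    [[0,0,0],[0,1,0],1],
    [[0,0,0],[0,1,0],1],
  ],
)

```text
time_s: 11.38
ee_pos: [551.9, 18.2, 353.0]
ee_rot: [-90.0, -0.0, -64.7]
force: [-4.0, -0.7, 10.3]
gripper_width: 23.4
```

```bash
python3 -c "
from h import *
drawer();print(env.state()['force'])"
```

```text
front lx median/95% 121.4 122.8 794
[-2.51033828 -0.54043974 10.79286204]
```

Emit:
carry_out(
  increments=[
    [[0,0,0],[0,0.4,0],1],
    [[0,0,0],[0,0.8,0],1],
    [[0,0,0],[0,0.8,0],1],
    [[0,0,0],[0,0.8,0],1],
  ],
)

```text
time_s: 11.77
ee_pos: [551.8, 18.2, 351.7]
ee_rot: [-90.0, -0.0, -64.7]
force: [-3.4, -0.8, 7.7]
gripper_width: 23.5
```

```bash
python3 -c "
from h import *
drawer();print(env.state()['force'])"
```

```text
front lx median/95% 155.9 178.0 2077
[-2.40814829 -0.24396017  8.71432838]
```

The drawer has sprung out, with its front measured up to 178, and the force has dropped. Retracting straight up.

Emit:
carry_out(
  increments=[
    [[0,0,0],[0,-4,0],1],
    [[0,0,0],[0,-10,0],1],
    [[0,0,0],[0,-18,0],1],
    [[0,0,0],[0,-28,0],1],
    [[0,0,0],[0,-38,0],1],
    [[0,0,0],[0,-48,0],1],
    [[0,0,0],[0,-58,0],1],
    [[0,0,0],[0,-66,0],1],
    [[0,0,0],[0,-68,0],1],
    [[0,0,0],[0,-68,0],1],
  ],
)

```text
time_s: 12.65
ee_pos: [552.2, 18.3, 419.3]
ee_rot: [-89.9, -0.0, -64.7]
force: [0.0, -0.0, -1.3]
gripper_width: 23.2
```

Emit:
carry_out(
  increments=[
    [[0,0,0],[16,0,-8],1],
    [[0,0,0],[48,0,-25],1],
    [[0,0,0],[80,0,-41],1],
    [[0,0,0],[112,0,-58],1],
    [[0,0,0],[144,0,-74],1],
    [[0,0,0],[176,0,-90],1],
    [[0,0,0],[208,0,-107],1],
    [[0,0,0],[238,0,-122],1],
    [[0,0,0],[255,0,-131],1],
    [[0,0,0],[259.2,0,-133.2],1],
  ],
)

```text
time_s: 13.48
ee_pos: [542.0, -276.2, 417.3]
ee_rot: [-90.1, 0.0, -64.9]
force: [0.1, 0.3, -1.4]
gripper_width: 23.0
```

Emit:
carry_out(
  increments=[
    [[0,0,0],[0,0,0],1],
    [[0,0,0],[0,0,0],1],
    [[0,0,0],[0,0,0],1],
    [[0,0,0],[0,0,0],1],
    [[0,0,0],[0,0,0],1],
    [[0,0,0],[0,0,0],1],
  ],
)

```text
time_s: 13.98
ee_pos: [542.6, -272.0, 418.7]
ee_rot: [-90.0, -0.0, -64.6]
force: [0.1, -0.5, -0.2]
gripper_width: 23.2
```

Emit:
carry_out(
  increments=[
    [[0,0,0],[0,10,0],1],
    [[0,0,0],[0,30,0],1],
    [[0,0,0],[0,50,0],1],
    [[0,0,0],[0,65,0],1],
    [[0,0,0],[0,75,0],1],
    [[0,0,0],[0,83,0],1],
    [[0,0,0],[0,83,0],1],
    [[0,0,0],[0,83,0],1],
    [[0,0,0],[0,83,0],1],
    [[0,0,0],[0,83,0],1],
  ],
)

```text
time_s: 14.82
ee_pos: [542.7, -273.1, 336.6]
ee_rot: [-89.9, -0.1, -64.7]
force: [-0.5, 0.4, -0.8]
gripper_width: 23.4
```

Run:
```python
from h import *
s=env.state(); print(s["ee_pos"],s["ee_rot"],s["force"])
drawer()
o=[]
for n in("scene","side","wrist"):
    f,Z,K,M=cam(n); np.savez(n+"4.npz",f=f,Z=Z,K=K,M=M)
    c=np.linalg.inv(M)@[541.7,-273.7,55,1]; p=K@c[:3]; u,v=(p[:2]/p[2]).astype(int); print(n,u,v)
    o.append(cv2.resize(f[v-30:v+30,u-30:u+30],(266,266),interpolation=cv2.INTER_CUBIC))
cv2.imwrite("pics/c4.png",np.hstack(o))
```

```text
[ 542.74566986 -273.11140837  336.55176648] [-89.92408762  -0.10470634 -64.68984505] [-0.49612474  0.39327877 -0.75710085]
front lx median/95% 162.4 191.6 2403
scene 157 215
side 246 137
wrist 261 198
```

View pics/c4.png

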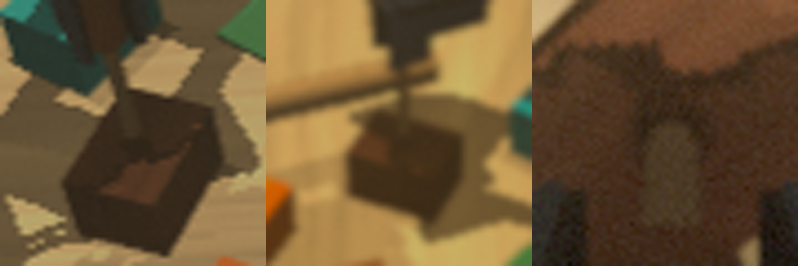

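The drawer's front now reads 192 against 121 when shut, so it is fully out. The dowel's tip sits over the dark stand hole in all three crops, so I'll lower it.

Emit:
carry_out(
  increments=[
    [[0,0,0],[0,4,0],1],
    [[0,0,0],[0,9,0],1],
    [[0,0,0],[0,14,0],1],
    [[0,0,0],[0,19,0],1],
    [[0,0,0],[0,22,0],1],
    [[0,0,0],[0,22,0],1],
    [[0,0,0],[0,22,0],1],
  ],
)

```text
time_s: 15.6
ee_pos: [542.5, -273.0, 313.1]
ee_rot: [-90.0, 0.0, -64.7]
force: [0.4, 0.0, -0.0]
gripper_width: 23.4
```

Emit:
carry_out(
  increments=[
    [[0,0,0],[0,5,0],1],
    [[0,0,0],[0,10,0],1],
    [[0,0,0],[0,15,0],1],
    [[0,0,0],[0,20,0],1],
    [[0,0,0],[0,24,0],1],
    [[0,0,0],[0,27,0],1],
    [[0,0,0],[0,27.5,0],1],
    [[0,0,0],[0,27.5,0],1],
    [[0,0,0],[0,27.5,0],1],
  ],
)

```text
time_s: 16.35
ee_pos: [542.6, -273.0, 286.1]
ee_rot: [-90.0, -0.0, -64.7]
force: [0.3, -0.1, -0.3]
gripper_width: 23.6
```

Emit:
carry_out(
  increments=[
    [[0,0,0],[0,0.5,0],1],
    [[0,0,0],[0,1,0],1],
    [[0,0,0],[0,1,0],1],
    [[0,0,0],[0,1,0],1],
  ],
)

```text
time_s: 16.68
ee_pos: [542.5, -273.0, 285.1]
ee_rot: [-90.0, -0.0, -64.7]
force: [0.2, 1.1, -1.2]
gripper_width: 23.2
```

Emit:
carry_out(
  increments=[
    [[0,0,0],[0,0.4,0],1],
    [[0,0,0],[0,0.8,0],1],
    [[0,0,0],[0,0.8,0],1],
    [[0,0,0],[0,0.8,0],1],
  ],
)

```text
time_s: 17.02
ee_pos: [542.5, -273.0, 284.7]
ee_rot: [-90.0, -0.0, -64.7]
force: [-0.2, 0.9, 3.2]
gripper_width: 23.2
```

Floor contact at the original grasp height. Releasing, then retreating straight up.

Emit:
carry_out(
  increments=[
    [[0,0,0],[0,0,0],0.7],
    [[0,0,0],[0,0,0],0.6],
    [[0,0,0],[0,0,0],0.5],
    [[0,0,0],[0,0,0],0.3],
    [[0,0,0],[0,0,0],0.2],
    [[0,0,0],[0,0,0],0.1],
    [[0,0,0],[0,0,0],0],
    [[0,0,0],[0,0,0],0],
    [[0,0,0],[0,0,0],0],
    [[0,0,0],[0,0,0],0],
  ],
)

```text
time_s: 17.85
ee_pos: [542.5, -273.0, 284.2]
ee_rot: [-90.0, -0.0, -64.7]
force: [0.5, -1.0, 0.2]
gripper_width: 84.9
```

Emit:
carry_out(
  increments=[
    [[0,0,0],[0,0,0],0],
    [[0,0,0],[0,-10,0],0],
    [[0,0,0],[0,-25,0],0],
    [[0,0,0],[0,-45,0],0],
    [[0,0,0],[0,-65,0],0],
    [[0,0,0],[0,-90,0],0],
    [[0,0,0],[0,-110,0],0],
    [[0,0,0],[0,-120,0],0],
    [[0,0,0],[0,-120,0],0],
    [[0,0,0],[0,-120,0],0],
  ],
)

```text
time_s: 18.68
ee_pos: [542.3, -272.8, 404.3]
ee_rot: [-90.0, -0.0, -64.7]
force: [-0.1, 0.3, -0.2]
gripper_width: 91.0
```

Emit:
carry_out(
  increments=[
    [[0,0,0],[0,0,0],0],
    [[0,0,0],[0,0,0],0],
    [[0,0,0],[0,0,0],0],
    [[0,0,0],[0,0,0],0],
    [[0,0,0],[0,0,0],0],
  ],
)

```text
time_s: 19.1
ee_pos: [542.5, -273.0, 403.5]
ee_rot: [-90.0, 0.0, -64.7]
force: [-0.1, 0.1, -0.6]
gripper_width: 91.2
```

Run:
```python
from h import *
s=env.state(); print(s["time_s"],s["ee_pos"],s["force"],s["gripper_width"])
f=drawer(); cv2.imwrite("pics/scene5.png",f)
f,Z,K,M=cam("wrist"); P=cloud(Z,K,M)
m=np.zeros(Z.shape,bool); m[130:235,200:330]=1; m&=(P[...,2]>128)&(P[...,2]<145); q=P[m]; v,u=np.nonzero(m)
A=np.c_[q[:,:2]-q[:,:2].mean(0),np.ones(len(q))]; print("top z",np.median(q[:,2]),"xy",plane(K,M,(u.mean(),v.mean()),135),len(q))
a=np.load("scene0.npz"); g=f
cv2
```

```text
19.1 [ 542.53492266 -272.97098029  403.48425189] [-0.12548005  0.08631321 -0.58679057] 91.2248974905608
front lx median/95% 162.3 191.6 2398
top z 135.37358455237487 xy [ 542.81778283 -273.73394103  135.        ] 569
```

View pics/scene5.png

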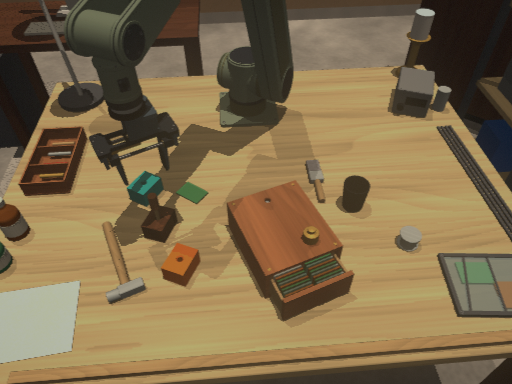

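The drawer stands fully out around (310,280). The dowel is upright in the dark stand at (157,215) with its top at 135 mm, and the bystanders look unmoved. Handing in.

```bash
python3 -c "
from workcell import env
print(env.job_done())"
```

```text
the job is handed in; nothing more can be done
None
```

The drawer is open and the dowel is back in its stand, fully down and upright; I handed the job in at about 19 s of the 69 s allowed.

- **Pressing the catch:** I pushed the dowel down through the lid hole and felt the pad about 14 mm below the mouth. I pressed in small steps until the catch let go at about 8 to 9 mm of travel. The highest force I read was about 10.8 N.
- **Drawer:** it sprang out by itself, and its front moved from 121 to about 192 mm in the chest's frame, which is about 70 mm.
- **Dowel:** it touched the stand's floor at the height where I first gripped it. After release its top was at 135.4 mm, within 0.5 mm of where it started.
- **Bystanders:** they look unmoved in the last picture. I compared them by eye only.

Two readings did not fully agree:
- **Side camera:** it read about 3 to 4 mm lower in x than the wrist camera, so I aimed with the wrist camera.
- **Sideways force:** the wrist showed 2 to 4 N sideways during the press, so the dowel probably rubbed the hole's wall lightly.

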